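# Crack a board holder's stiff clamp screw with the flipped hex key

## Robot

A 7-joint arm with a two-finger parallel gripper is mounted at the origin on the work surface. World frame = base frame: x ahead of the robot, y to its left, z up, the work surface at z = 0. Lengths are in m, angles in rad, forces in N, time in s.
With the tool pointing down it reaches from about 0.4 to 0.75 m from the base axis. Payload 19.5 kg.
Tool frame: the origin (TCP) lies between the finger pads; the fingertips stand 17 mm ahead of it and the grasp point (between the pads) lies 2 mm behind it; z points along the fingers, y is the line along which they close (so a half turn about z gives the same grasp; the last joint's range is limited). The gripper opens to 85 mm and grips with 20 to 120 N. Pads are 22 mm wide; open, the fingers measure 114 mm over their backs; the gripper's body (76 mm by 85 mm) begins 54 mm behind the grasp point. The pads swing forward as they close: fully open they stand 13 mm farther back than shut.
Start: joints at [-1.33, 0.707, -0.028, 1.485, 0.022, 0.951, -0.075], TCP at [0.16, 0.552, 0.248] pointing down, gripper open.
Joint ranges: [-2.71, 2.71], [-0.32, 2.16], [-1.57, 1.52], [0, 2.45], [-1.46, 4.6], [0, 2.02], [-2.83, 2.83]. Speed limits (rad/s): [1.89, 1.89, 2.57, 2.57, 3.01, 3.01, 3.01].

## Interface

Orientations are given as a 3x3 rotation matrix whose columns are the frame's x, y, z axes.
In Python, from bench import arm, eyes, job gives the robot as it stands.
- The arm moves only by the tool drive_tool, never from a script. Its argument "increments" is a list of rows, each a list of 7 numbers: the turn, a rotation vector about the tool's x, y, z in rad, then the shift along the tool's x, y, z in mm, then the finger opening in mm, from 0 to 85.4. In form: [[rx, ry, rz, dx, dy, dz, gripper], ...]. A call has 1 to 10 rows; each row is the pose to reach, as a shift and turn from the pose commanded when the call began, along the tool's axes at that moment; what a row does not reach only later rows make up. A row lasts 1/10 s, in which the tool goes at most 50 mm and 8.59 degrees, less where a joint would pass 70% of its speed; a pose out of reach is approached as far as the arm can. A call with a gripper value outside its range is refused whole. The fingers move at their own pace and stop on an object; "force" is the grip in N (left out, the last holds). Time passes only in rows, so rows that repeat a pose let the fingers close. It gives the time, the measured TCP pose, the force, the opening and the grip force at its end, in the units of the state.
- arm.sense(): the state, without advancing time (a new reading comes with each control period).
- eyes.grab_frame(name): name is "scene" or "side" or "wrist"; returns the picture (480x640x3 uint8, red, green, blue); there is no depth.
- eyes.camera_model(name): a dict with "fx", "fy", "cx", "cy" (pixels), "R" (3x3) and "t" (3): a world point X has camera coordinates R X + t. Camera axes: x right, y down, z forward; pixel columns grow to the right and rows downward; lengths in m; the calibration is good to about 2 mm. A picture is of the moment at which its call begins: read the wrist's pose just before it. camera_model takes no time and is no camera call; for the wrist camera it gives the pose at the moment of the call.
- job.close_job(): hands the job in; it is judged then, once.
The state is a dict: "time": time; "joint_positions": joint angles; "joint_vel": joint speeds; "effort": joint torques, N m; "ee_pos": TCP position; "ee_rot": TCP orientation; "ft_force": force on the tool from outside, world axes, zero at the start; "wrist_torque": the same for the moment, N m; "gripper_width": finger opening in m; "grasp_force": force on a finger pad.
Only numpy, scipy, OpenCV 4.12 (cv2) and the standard library are available. Lean on these libraries where they do the work, as an engineer would, in place of code of your own. Each camera call takes 0.05 s, during which the arm holds its last target. There are 200 camera calls.

## Task

The big hex key with the orange sleeve stands in the key stand with its long arm down. Take it by the sleeve, flip it over so that its short arm goes fully down into the recessed clamp screw of the board holder, and use the long arm as the lever to turn the stiff screw at least an eighth of a turn counter-clockwise (seen from above). Leave the key seated in the screw, let go of it, and leave the smaller green-sleeved key standing in the stand.

Things in the scene. Friction and masses are not known exactly. Their poses are not given: they have to be found in the camera images.
- big_key: Bright L-shaped hex key, 12 mm across flats, 0.2 kg. Origin: centre of its orange sleeve (16 x 16 x 50 mm, around the long arm; pinch across y). +z along the 180 mm long arm to the elbow at (0,0,70); its free end (0,0,-110). +x along the 60 mm short arm, whose end is (60,0,70); that hexagon's corners face +-z, flats +-y. Stands in either hole of the stand, sleeve centre 124 mm high.
- small_key: Bystander: smaller dark L-shaped hex key, 10 mm across flats, in the stand's other hole, 90 mm from the big key. Origin: centre of its green sleeve (14 x 14 x 50 mm); long arm 160 mm, elbow at (0,0,50), +x along the 45 mm short arm. Leave it there.
- stand: Fixed grey key stand, 50 x 170 mm, 95 mm high, origin under it, +x roughly towards the robot. It leans 20 degrees to its +x, as do the two loose 14 mm square holes (90 mm apart along y, 70 mm deep) and the keys in them, short arms towards +x. Draw a key out along its own long axis, 80 mm or more.
- socket (a point): Centre of the hexagon socket's floor in the clamp screw, 12 mm above the table, turning with it. z up; +x to a corner (next 60 degrees on), at first towards the holder's board. 30 mm deep, 10 degrees of play; bright countersink above, 42 to 58 mm high, 34 mm wide; both float 4 mm sideways. Big key home: short end here, long arm level (72 mm high) to any corner; let go, it droops up to 10 degrees.
- clamp_screw (a joint): Turn of the clamp screw, rad, growing counter-clockwise from above (loosening): 0 tight, starts at 0 to 0.1, hard stop at 1.6. Stiff, 0.6 N m (9 N at the sleeve); stays where left; turns only once the key's play in it is taken up. Recessed in the fixed board holder's grey block, 70 x 70 mm, 58 mm high; the holder's blue jaw with a green board, on the far side from the robot, is under 45 mm high.
Mind the look-alikes: they are no part of the job. Leave any pink look-alike of the part that bears socket alone.

How it is judged:
By the outcome, as a careful person would: the job done as asked, in the order asked, and still so for the second after the job is handed in, with the robot touching nothing.
It also fails if it takes over 54 s, if anything falls off the work surface, if the arm or the gripper's body presses on something with over 40 N, if the wrist force passes 120 N, or if a joint passes its speed limit or range.

## Working session

There is one attempt and no reset: what is moved stays moved. The work goes in short steps, Python scripts to look and compute and a tool call to move; the robot and the scene stay as the last step left them, time stands still between calls to the robot, and variables do not carry over. Pictures are saved under pics/ and viewed, at most 10 in all, crops included, and the job is handed in when it is done.

Besides the shell and the picture viewer there is one more tool, called after "Call:" as a command line: name --pt "numbers of a row" for each row, then --argument value for the rest. drive_tool: Moves the arm, as the interface text tells. Its arguments: {"type":"object","properties":{"increments":{"type":"array"},"force":{"type":"number"}},"required":["increments"]}

```bash
mkdir -p pics; ls; python3 - <<'E'
from bench import arm, eyes, job
import cv2,numpy as np
s=arm.sense();print(s)
for n in("scene","side"):
    im=eyes.grab_frame(n);cv2.imwrite(f"pics/{n}0.png",im[:,:,::-1])
    m=eyes.camera_model(n);print(n,m)
E
```

```text
pics
{'time': 0.0, 'joint_positions': array([-1.32968933,  0.70707851, -0.02764024,  1.48498518,  0.0220019 ,
        0.95092017, -0.07549763]), 'joint_vel': array([-1.14156013e-03, -6.16726481e-04, -3.97861382e-04, -2.61114631e-03,
        2.99806011e-05,  5.00957073e-04,  5.47108122e-04]), 'effort': array([ 1.04064733e-03, -8.83201718e+01,  1.23482320e+00, -2.36156934e+01,
        1.68731360e-02,  6.68742199e-03, -1.26497544e-04]), 'ee_pos': array([0.16037692, 0.5519259 , 0.24784457]), 'ee_rot': array([[-9.60281791e-01,  2.79031900e-01, -2.82613856e-04],
       [ 2.79032043e-01,  9.60281216e-01, -1.05155173e-03],
       [-2.20277001e-05, -1.08864430e-03, -9.99999407e-01]]), 'ft_force': array([-1.78875981, -0.05063004, -0.05298516]), 'wrist_torque': array([ 0.0223734 ,  0.01774091, -0.04563691]), 'grasp_force': 0.0, 'gripper_width': 0.08583466550557838}
scene {'fx': 469.7951057975792, 'fy': 469.7951057975792, 'cx': 312.538108121706, 'cy': 243.19109732060193, 'R': array([[-0.11600261,  0.99319311,  0.0105282 ],
       [ 0.7442249 ,  0.09393363, -0.66129099],
       [-0.65777861, -0.06887614, -0.75005558]]), 't': array([ 0.17701546, -0.27985546,  1.5035275 ])}
side {'fx': 493.0257592366046, 'fy': 493.0257592366046, 'cx': 308.96826079139777, 'cy': 234.92962700694926, 'R': array([[ 0.67580021, -0.73704527, -0.00763881],
       [-0.4156983 , -0.37255663, -0.82969662],
       [ 0.60867808,  0.56388459, -0.55816231]]), 't': array([-0.40338029,  0.20831376,  0.89167248])}
```

View pics/scene0.png

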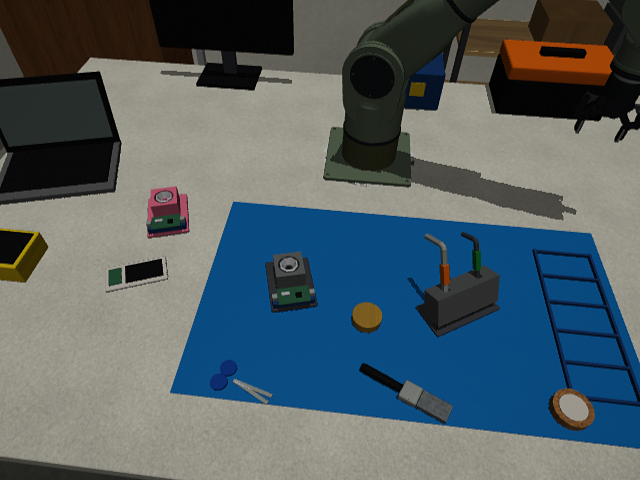

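View pics/side0.png

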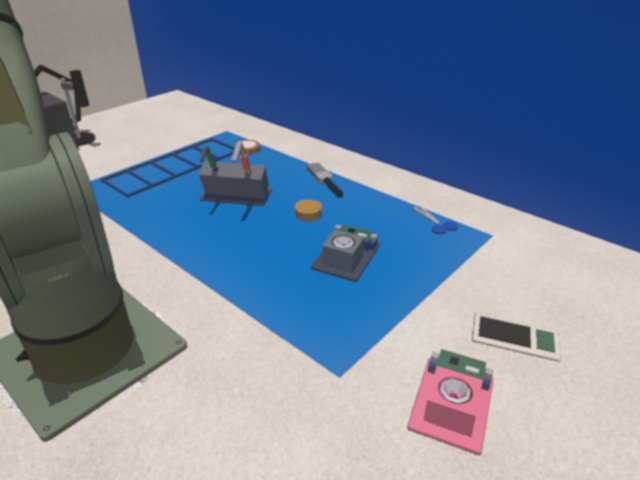

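The scene picture shows the grey holder, screw ring at (289,264), with its board on the far side. The orange sleeve is at (445,275) and the green one at (477,260). The pink look-alike is at (165,200). The side picture has the ring at (344,242) and the orange sleeve at (245,162).

```bash
cat > h.py <<'E'
import cv2,numpy as np
from bench import arm,eyes,job
def P(m):
    K=np.array([[m["fx"],0,m["cx"]],[0,m["fy"],m["cy"]],[0,0,1]]);return K@np.c_[m["R"],m["t"]]
def ray(m,uv):
    d=np.array([(uv[0]-m["cx"])/m["fx"],(uv[1]-m["cy"])/m["fy"],1.]);R=np.array(m["R"])
    return -R.T@m["t"],R.T@d
def onz(m,uv,z):
    c,d=ray(m,uv);return c+d*(z-c[2])/d[2]
def tri(m1,a,m2,b):
    X=cv2.triangulatePoints(P(m1),P(m2),np.float64(a).reshape(2,1),np.float64(b).reshape(2,1)).ravel();X=X[:3]/X[3]
    e=[]
    for m,u in((m1,a),(m2,b)):
        p=P(m)@np.r_[X,1];e.append(np.hypot(*(p[:2]/p[2]-u)))
    return X,e
def blobs(im,lo,hi,box,amin=8):
    h=cv2.cvtColor(im,cv2.COLOR_RGB2HSV);k=cv2.inRange(h,np.array(lo),np.array(hi))
    z=np.zeros_like(k);x0,y0,x1,y1=box;z[y0:y1,x0:x1]=k[y0:y1,x0:x1]
    n,l,s,c=cv2.connectedComponentsWithStats(z)
    return [(c[i],s[i]) for i in range(1,n) if s[i][4]>=amin],z
E
python3 - <<'E'
from h import *
S=eyes.camera_model("scene");D=eyes.camera_model("side")
a=cv2.imread("pics/scene0.png")[:,:,::-1];b=cv2.imread("pics/side0.png")[:,:,::-1]
for nm,im,bx in(("scene",a,{'o':(425,250,460,300),'g':(465,240,490,285),'ring':(270,248,308,278)}),("side",b,{'o':(230,145,260,180),'g':(198,140,225,175),'ring':(325,230,365,256)})):
    for k,lo,hi in(('o',(3,130,80),(18,255,255)),('g',(45,80,30),(85,255,255)),('ring',(0,0,130),(180,60,255))):
        r,_=blobs(im,lo,hi,bx[k]);print(nm,k,[(c.round(1),s) for c,s in r])
def up(im,x0,y0,x1,y1,f): return cv2.resize(im[y0:y1,x0:x1],None,fx=f,fy=f,interpolation=cv2.INTER_CUBIC)
A=np.hstack([up(a,260,240,330,315,5),up(a,415,225,505,300,5)])[:375,:800]
B=np.hstack([up(b,308,220,383,280,5),up(b,195,135,280,195,5)])[:300,:800]
B=B[:225] if False else B
o=np.zeros((600,800,3),np.uint8);A=cv2.resize(A,(640,300));B=cv2.resize(B,(800,300));o[:300,:640]=A;o[300:]=B
cv2.imwrite("pics/crop.png",o[:,:,::-1])
E
```

```text
scene o [(array([445.9, 273.9]), array([441, 264,   9,  22, 120], dtype=int32))]
scene g [(array([477.7, 259.7]), array([472, 250,   9,  21, 105], dtype=int32))]
scene ring [(array([289.2, 267.3]), array([280, 261,  17,  10,  33], dtype=int32))]
side o [(array([245.1, 162.3]), array([242, 154,   7,  16,  64], dtype=int32))]
side g [(array([211.2, 160.3]), array([207, 154,   8,  14,  62], dtype=int32))]
side ring [(array([360.7, 234.4]), array([357, 232,   8,   6,  34], dtype=int32)), (array([342.9, 242. ]), array([333, 236,  21,  13, 209], dtype=int32))]
```

View pics/crop.png

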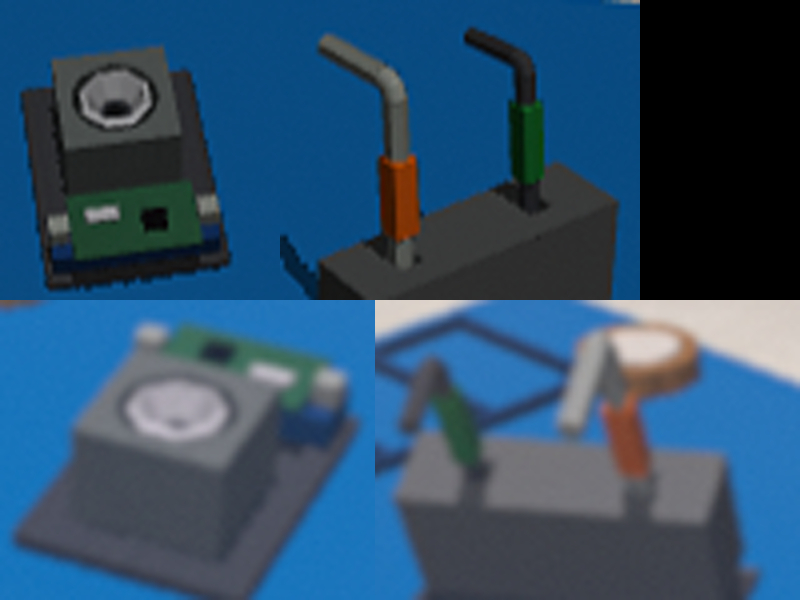

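The crop shows the screw ring at scene (289.0,264.2) and side (343.4,241.6). Both keys' short arms point towards the robot. Next I triangulate, checking against the 58 mm ring height, the 124 mm sleeve height and the 90 mm spacing.

```bash
python3 - <<'E'
from h import *
S=eyes.camera_model("scene");D=eyes.camera_model("side")
print("ring",tri(S,(289,264.2),D,(343.2,241.7)),onz(S,(289,264.2),.058),onz(D,(343.2,241.7),.058))
o=tri(S,(445.4,274),D,(245.1,162.3));g=tri(S,(477,260),D,(211.2,160.3));print("o",o,"g",g)
print(onz(S,(445.4,274),.124),onz(D,(245.1,162.3),.124));print(onz(S,(477,260),.124),onz(D,(211.2,160.3),.124))
d=g[0]-o[0];print("dist",np.linalg.norm(d),"stand yaw of +-y",np.degrees(np.arctan2(d[1],d[0])))
c=np.array([onz(S,p,.058)[:2] for p in((273.2,255),(301.2,251.8),(305.8,273.2),(276.5,277.5))]);print("corners",c,"centre",c.mean(0))
for i in range(4):
    e=c[(i+1)%4]-c[i];print(np.linalg.norm(e),np.degrees(np.arctan2(e[1],e[0])))
# elbow and tip of the big key: crop px -> image
el=tri(S,(415+(395-280)/4,225+85/4),D,(195+(605-375)/5,135+(345-300)/5));tp=tri(S,(415+(325-280)/4,225+43/4),D,(195+(570-375)/5,135+(425-300)/5));print("elbow",el,"tip",tp)
E
```

```text
ring (array([ 0.51518139, -0.17631484,  0.05447203]), [np.float64(0.17055448168696863), np.float64(0.17155683405069838)]) [ 0.51771288 -0.17545929  0.058     ] [ 0.5112289  -0.17985509  0.058     ]
o (array([0.55137264, 0.1800346 , 0.1187817 ]), [np.float64(0.48596378683957653), np.float64(0.38020467269995956)]) g (array([0.50126371, 0.254698  , 0.11854212]), [np.float64(0.3461035308300367), np.float64(0.27496997964560943)])
[0.55462092 0.17947553 0.124     ] [0.54411471 0.16993021 0.124     ]
[0.50523727 0.25334615 0.124     ] [0.49422519 0.24378424 0.124     ]
dist 0.08991988410627141 stand yaw of +-y 123.86679399491338
corners [[ 0.49394899 -0.21811781]
 [ 0.47520183 -0.15147699]
 [ 0.53983389 -0.1318796 ]
 [ 0.56104259 -0.19863483]] centre [ 0.51750682 -0.17502731]
0.06922756152245162 105.71215904680571
0.06753784001774506 16.868071571250876
0.07004333622472349 -72.37450793032582
0.0698651412341922 -163.80748776117605
elbow (array([0.52848044, 0.16309711, 0.18221254]), [np.float64(1.1979533055362928), np.float64(0.9530553271957112)]) tip (array([0.48180185, 0.13359849, 0.16360417]), [np.float64(0.1496737097378263), np.float64(0.12821235837335213)])
```

```bash
cat >> h.py <<'E'
from scipy.spatial.transform import Rotation as Ro
def keyR(yawx,pitch):  # key frame: x at yaw (rad), pitched down by pitch from level
    xs=np.array([np.cos(yawx),np.sin(yawx),0]);u=np.array([0,0,1.])
    kx=np.cos(pitch)*xs-np.sin(pitch)*u;kz=np.sin(pitch)*xs+np.cos(pitch)*u
    return np.c_[kx,np.cross(kz,kx),kz]
PHI=np.radians(-40)
RKT=np.array([[-np.sin(-PHI),0,np.cos(PHI)],[0,1,0],[0,0,0]],float)
tz=np.array([np.cos(PHI),0,np.sin(PHI)]);ty=np.array([0,1.,0]);RKT=np.c_[np.cross(ty,tz),ty,tz]  # tool axes in key frame
OFF=np.array([0,0,-.004])-.002*tz   # TCP in key frame: 4 mm down the sleeve, grasp pt 4 mm short
def tcp(Rk,pk): return Rk@RKT,pk+Rk@OFF
def row(R,p,cmd=None):
    s=arm.sense();R0,p0=(s["ee_rot"],s["ee_pos"]) if cmd is None else cmd
    return np.r_[Ro.from_matrix(R0.T@R).as_rotvec().round(3),(R0.T@(p-p0)*1000).round(1)]
E
python3 - <<'E'
from h import *
Rk=keyR(np.radians(213.9),np.radians(20));pk=np.array([.550,.178,.122])
R,p=tcp(Rk,pk);print(R.round(3),p)
q=p-R[:,2]*.12;print("pre",q,row(R,q))
E
```

```text
[[ 0.719  0.558 -0.415]
 [ 0.483 -0.83  -0.279]
 [-0.5    0.    -0.866]] [0.55196554 0.17932079 0.11997328]
pre [0.60176627 0.21278549 0.22389633] [ 5.900e-01 -2.750e-01  2.204e+00 -5.185e+02 -2.025e+02  2.420e+01]
```

Call:
drive_tool --pt "0.3 -0.14 1.1 -260 -100 -50 60" --pt "0.3 -0.14 1.1 -260 -100 -50 60" --pt "0.3 -0.14 1.1 -260 -100 -50 60" --pt "0.3 -0.14 1.1 -260 -100 -50 60" --pt "0.3 -0.14 1.1 -260 -100 -50 60" --pt "0.3 -0.14 1.1 -260 -100 -50 60" --pt "0.3 -0.14 1.1 -260 -100 -50 60" --pt "0.3 -0.14 1.1 -260 -100 -50 60" --pt "0.3 -0.14 1.1 -260 -100 -50 60" --pt "0.3 -0.14 1.1 -260 -100 -50 60"

```text
time: 1.1
ee_pos: [0.3821, 0.3836, 0.298]
ee_rot: [[-0.197, 0.973, -0.12], [0.946, 0.156, -0.285], [-0.258, -0.17, -0.951]]
ft_force: [-0.2, 0.6, -0.0]
gripper_width: 0.0601
grasp_force: 0.0
```

```bash
python3 - <<'E'
from h import *
Rk=keyR(np.radians(213.9),np.radians(20));pk=np.array([.550,.178,.122])
R,p=tcp(Rk,pk)
q=p-R[:,2]*.12;s=arm.sense();print(s["ee_pos"],s["joint_positions"]);print("pre",q,row(R,q))
E
```

```text
[0.38209338 0.38360247 0.29801094] [-1.03366267  0.78235559  0.33202589  1.22338369 -0.10855429  1.45788928
 -0.54976959]
pre [0.60176627 0.21278549 0.22389633] [ 2.960e-01 -1.320e-01  1.107e+00 -1.856e+02  1.997e+02  9.270e+01]
```

Call:
drive_tool --pt "0.296 -0.132 1.107 -185.6 199.7 92.7 60" --pt "0.296 -0.132 1.107 -185.6 199.7 92.7 60" --pt "0.296 -0.132 1.107 -185.6 199.7 92.7 60" --pt "0.296 -0.132 1.107 -185.6 199.7 92.7 60" --pt "0.296 -0.132 1.107 -185.6 199.7 92.7 60" --pt "0.296 -0.132 1.107 -185.6 199.7 92.7 60" --pt "0.296 -0.132 1.107 -185.6 199.7 92.7 60" --pt "0.296 -0.132 1.107 -185.6 199.7 92.7 60" --pt "0.296 -0.132 1.107 -185.6 199.7 92.7 60" --pt "0.296 -0.132 1.107 -185.6 199.7 92.7 60"

```text
time: 2.1
ee_pos: [0.6009, 0.2116, 0.2241]
ee_rot: [[0.72, 0.556, -0.414], [0.483, -0.831, -0.277], [-0.498, -0.001, -0.867]]
ft_force: [-0.7, 0.1, -0.4]
gripper_width: 0.0602
grasp_force: 0.0
```

```bash
python3 - <<'E'
from h import *
s=arm.sense();W=eyes.camera_model("wrist");a=eyes.grab_frame("wrist");cv2.imwrite("pics/w1.png",a[:,:,::-1])
Rk=keyR(np.radians(213.9),np.radians(20));pk=np.array([.550,.178,.122]);R,p=tcp(Rk,pk)
print(s["ee_pos"],s["joint_positions"]);print("left",row(R,p))
r,_=blobs(a,(3,130,60),(18,255,255),(0,0,640,480),60);print(r)
for i in (-25,0,25):
    x=P(W)@np.r_[pk+Rk[:,2]*i/1000,1];print("pred",i,x[:2]/x[2])
E
```

```text
[0.60094696 0.21157496 0.2240752 ] [-0.48094008  1.23570188  0.38991358  0.4147951  -0.22370444  2.02245908
 -1.27801816]
left [-1.000e-03 -2.000e-03 -1.000e-03  1.200e+00 -2.000e-01  1.197e+02]
[(array([319.16771819, 241.55099895]), array([ 307,  203,   25,   80, 1902], dtype=int32))]
pred -25 [316.64721013 207.16561493]
pred 0 [316.63137491 242.80147143]
pred 25 [316.61437189 281.06535454]
```

View pics/w1.png

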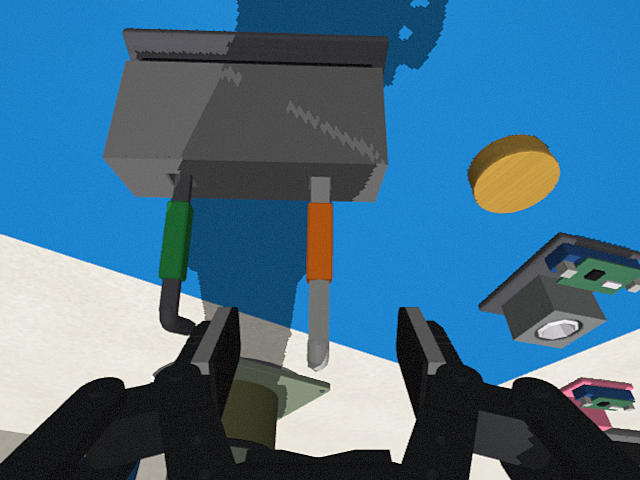

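The wrist picture shows the orange sleeve at (319,242), centred between the fingers to within 2.5 px. That is about 1.5 mm along the tool's +y. The approach is clear.

Call:
drive_tool --pt "0 0 0 1.2 1.3 30 60" --pt "0 0 0 1.2 1.3 60 60" --pt "0 0 0 1.2 1.3 90 60" --pt "0 0 0 1.2 1.3 110 60" --pt "0 0 0 1.2 1.3 119.5 60" --pt "0 0 0 1.2 1.3 119.5 60" --pt "0 0 0 1.2 1.3 119.5 10" --pt "0 0 0 1.2 1.3 119.5 10" --pt "0 0 0 1.2 1.3 119.5 10" --pt "0 0 0 1.2 1.3 119.5 10" --force 100

```text
time: 3.15
ee_pos: [0.5532, 0.1781, 0.1205]
ee_rot: [[0.722, 0.555, -0.414], [0.481, -0.832, -0.277], [-0.498, 0.001, -0.867]]
ft_force: [0.7, 0.9, 5.6]
gripper_width: 0.0141
grasp_force: 97.4
```

Call:
drive_tool --pt "0 0 0 0 0 0 5" --pt "0 0 0 0 0 0 5" --pt "0 0 0 0 0 0 5"

```text
time: 3.45
ee_pos: [0.5532, 0.1781, 0.1205]
ee_rot: [[0.722, 0.555, -0.414], [0.481, -0.832, -0.277], [-0.498, 0.001, -0.867]]
ft_force: [1.2, 0.2, 4.8]
gripper_width: 0.0142
grasp_force: 97.3
```

```bash
python3 - <<'E'
from h import *
s=arm.sense();print(s)
Rk=s["ee_rot"]@RKT.T;pk=s["ee_pos"]-Rk@OFF;print(Rk.round(3),pk)
W=eyes.camera_model("wrist");a=eyes.grab_frame("wrist");cv2.imwrite("pics/w2.png",a[:,:,::-1])
r,_=blobs(a,(3,130,60),(18,255,255),(0,0,640,480),60);print(r)
print("lift 90 along kz (tool mm)",(RKT.T@[0,0,90]).round(1))
E
```

```text
{'time': 3.45, 'joint_positions': array([-0.5363822 ,  1.17930785,  0.38773934,  0.98517061, -0.20794054,
        1.52735949, -1.20638739]), 'joint_vel': array([ 2.51139486e-04,  5.85620938e-05, -1.29046221e-03, -2.00443457e-03,
        1.00387096e-03,  1.53095979e-04,  2.42412301e-04]), 'effort': array([ 7.65481708e-02, -1.08923128e+02,  1.01936495e+01, -1.94652450e+01,
        6.33322857e-01,  1.95035376e+00,  4.44469135e-02]), 'ee_pos': array([0.55318736, 0.17811515, 0.12047367]), 'ee_rot': array([[ 0.7215197 ,  0.55516847, -0.41375995],
       [ 0.48087735, -0.83173705, -0.2774355 ],
       [-0.49816292,  0.00120739, -0.8670826 ]]), 'ft_force': array([1.18119514, 0.20760601, 4.82003137]), 'wrist_torque': array([ 0.0944858 , -0.30318642, -0.00713724]), 'grasp_force': 97.34510779380798, 'gripper_width': 0.014199330323278834}
[[-0.781  0.555 -0.287]
 [-0.522 -0.832 -0.19 ]
 [-0.344  0.001  0.939]] [0.55121281 0.17680011 0.12249537]
[(array([318.00238166, 358.25736826]), array([ 294,  282,   48,  152, 6718], dtype=int32))]
lift 90 along kz (tool mm) [-68.9   0.  -57.9]
```

Call:
drive_tool --pt "0 0 0 -11.5 0 -9.6 5" --pt "0 0 0 -23 0 -19.3 5" --pt "0 0 0 -34.5 0 -29 5" --pt "0 0 0 -46 0 -38.6 5" --pt "0 0 0 -57.5 0 -48.2 5" --pt "0 0 0 -69 0 -58 5" --pt "0 0 0 -77 0 -64.5 5" --pt "0 0 0 -77 0 -64.5 5"

```text
time: 4.3
ee_pos: [0.5241, 0.1589, 0.2157]
ee_rot: [[0.722, 0.555, -0.413], [0.481, -0.832, -0.277], [-0.498, 0.001, -0.867]]
ft_force: [1.4, -0.5, -2.1]
gripper_width: 0.0146
grasp_force: 97.4
```

```bash
python3 - <<'E'
from h import *
s=arm.sense();print(s["ee_pos"],s["joint_positions"],s["grasp_force"],s["gripper_width"])
Rk=s["ee_rot"]@RKT.T;pk=s["ee_pos"]-Rk@OFF;print("key",Rk.round(3),pk)
a=eyes.grab_frame("scene");b=eyes.grab_frame("side");w=eyes.grab_frame("wrist")
S=eyes.camera_model("scene");D=eyes.camera_model("side")
r,_=blobs(w,(3,130,60),(18,255,255),(0,0,640,480),60);print(r)
def pj(m,X): x=P(m)@np.r_[X,1];return x[:2]/x[2]
for n,v in(("sleeve",(0,0,0)),("end",(0,0,-.11)),("elbow",(0,0,.07)),("tip",(.06,0,.07))):
    X=pk+Rk@v;print(n,X.round(3),pj(S,X).round(1),pj(D,X).round(1))
u,v=pj(S,pk).astype(int);A=cv2.resize(a[v-50:v+50,u-65:u+65],None,fx=3,fy=3,interpolation=2)
u,v=pj(D,pk).astype(int);B=cv2.resize(b[v-50:v+50,u-65:u+65],None,fx=3,fy=3,interpolation=2)
print(pj(S,pk).astype(int),pj(D,pk).astype(int));cv2.imwrite("pics/l1.png",np.hstack([A,B])[:,:,::-1])
E
```

```text
[0.52411739 0.15885521 0.21568489] [-0.55047979  1.00953784  0.41110248  1.09182938 -0.17034062  1.58835108
 -1.17565826] 97.40889072418213 0.014550018362870128
key [[-0.781  0.555 -0.287]
 [-0.521 -0.832 -0.19 ]
 [-0.345  0.001  0.939]] [0.52214111 0.15754023 0.21770493]
[(array([318.03215144, 358.1108774 ]), array([ 294,  282,   48,  152, 6656], dtype=int32))]
sleeve [0.522 0.158 0.218] [443.7 233.5] [238.5 131. ]
end [0.554 0.178 0.114] [444.  276.3] [246.  163.5]
elbow [0.502 0.144 0.283] [443.5 203.6] [233.  107.6]
tip [0.455 0.113 0.263] [425.  194.2] [226.8 125.5]
[443 233] [238 131]
```

View pics/l1.png

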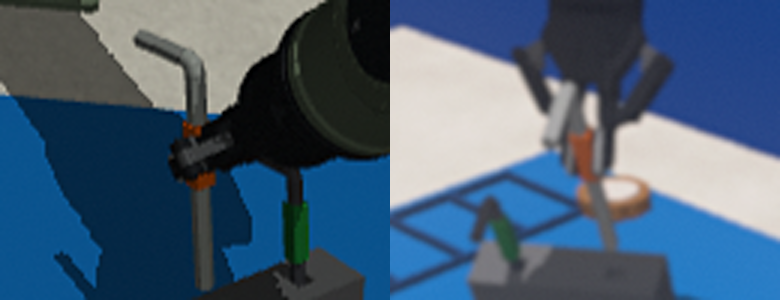

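The crops show the key held by the sleeve and clear of the stand. The elbow is near scene (443,205) and the tip near (425,195), within 1.5 px of prediction. The small key is still standing.

```bash
cat >> h.py <<'E'
def home(h,sx,sy,up=0.):
    h=np.radians(h);Rk=keyR(h+np.pi,np.pi/2);return tcp(Rk,np.array([sx+.07*np.cos(h),sy+.07*np.sin(h),.072+up]))
E
python3 - <<'E'
from h import *
s=arm.sense();W=eyes.camera_model("wrist");T=s["ee_rot"];
Rc=W["R"]@T; tc=W["t"]+W["R"]@s["ee_pos"]   # camera from tool
R1=np.array([[0.72,0.556,-0.414],[0.483,-0.831,-0.277],[-0.498,-0.001,-0.867]]);U,_,V=np.linalg.svd(R1);R1=U@V
p1=np.array([.60095,.21157,.22408]);W1=dict(W);W1["R"]=Rc@R1.T;W1["t"]=tc-W1["R"]@p1
print("ring from w1",onz(W1,(558,328),.058),"cam in tool",-Rc.T@tc)
R,p=home(-40.5,.515,-.179,.15);print("hover",R.round(2),p,row(R,p))
E
```

```text
ring from w1 [ 0.51891253 -0.17253983  0.058     ] cam in tool [ 0.08228326  0.00050151 -0.12572022]
hover [[ 0.58 -0.65  0.49]
 [-0.5  -0.76 -0.42]
 [ 0.64  0.   -0.77]] [ 0.57029248 -0.22622424  0.22353209] [-1.190e-01  1.037e+00  1.364e+00 -1.567e+02  3.462e+02  7.930e+01]
```

Call:
drive_tool --pt "-0.119 1.037 1.364 -156.7 346.2 79.3 5" --pt "-0.119 1.037 1.364 -156.7 346.2 79.3 5" --pt "-0.119 1.037 1.364 -156.7 346.2 79.3 5" --pt "-0.119 1.037 1.364 -156.7 346.2 79.3 5" --pt "-0.119 1.037 1.364 -156.7 346.2 79.3 5" --pt "-0.119 1.037 1.364 -156.7 346.2 79.3 5" --pt "-0.119 1.037 1.364 -156.7 346.2 79.3 5" --pt "-0.119 1.037 1.364 -156.7 346.2 79.3 5" --pt "-0.119 1.037 1.364 -156.7 346.2 79.3 5" --pt "-0.119 1.037 1.364 -156.7 346.2 79.3 5"

```text
time: 5.45
ee_pos: [0.5689, -0.2272, 0.2234]
ee_rot: [[0.741, -0.533, 0.408], [-0.415, -0.841, -0.346], [0.528, 0.087, -0.845]]
ft_force: [48.1, -59.1, 39.1]
gripper_width: 0.0143
grasp_force: 98.4
```

```bash
python3 - <<'E'
from h import *
s=arm.sense();print(s["joint_positions"])
R,p=home(-40.5,.516,-.177,.10);print(row(R,p),p)
E
```

```text
[-1.35469943e-02  7.04785911e-01  3.90064877e-01  1.96322056e+00
 -6.03119073e-01 -6.43343214e-04 -1.28321617e+00]
[-1.30e-02  1.33e-01  1.66e-01 -2.58e+01 -8.10e+00  4.21e+01] [ 0.57129248 -0.22422424  0.17353209]
```

Call:
drive_tool --pt "0 0 0 0 0 0 5"

```text
time: 5.55
ee_pos: [0.5668, -0.2235, 0.2209]
ee_rot: [[0.746, -0.53, 0.403], [-0.417, -0.844, -0.338], [0.519, 0.084, -0.851]]
ft_force: [3.9, -2.1, -2.1]
gripper_width: 0.0143
grasp_force: 98.8
```

```bash
python3 - <<'E'
from h import *
s=arm.sense();print(s["ft_force"],s["wrist_torque"],s["joint_positions"],s["effort"].round(1),s["ee_rot"].round(3),s["ee_pos"])
a=eyes.grab_frame("scene");b=eyes.grab_frame("side")
cv2.imwrite("pics/f1.png",np.hstack([a[130:330,200:500],b[80:280,220:500]])[:,:,::-1].repeat(1,0))
s=arm.sense();print(s["ft_force"],s["time"])
E
```

```text
[ 3.92753024 -2.14078455 -2.09227601] [0.38554948 0.40270231 0.07277175] [-0.01439661  0.70481546  0.38671565  1.96652522 -0.60292142  0.00641629
 -1.28332673] [  1.6 -80.3   8.  -13.4  -1.9  -1.6  -1.1] [[ 0.746 -0.53   0.403]
 [-0.417 -0.844 -0.338]
 [ 0.519  0.084 -0.851]] [ 0.56680608 -0.22345607  0.22088401]
[ 0.28624002 -0.71617592 -1.11455774] 5.65
```

View pics/f1.png

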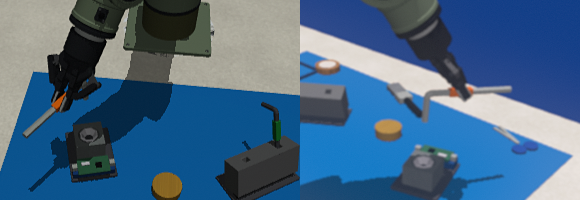

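The view shows the key flipped above the holder; the force was only the stop at joint 6's lower limit. Leaning outward isn't reachable here. I'll use the corner whose handle points toward the robot (h≈139° → 204°), where the tool leans inward, as it did at the stand.

```bash
python3 - <<'E'
from h import *
R,p=tcp(keyR(np.radians(50+180),np.radians(50)),np.array([.49,-.16,.26]));print(R.round(2),p,row(R,p))
E
```

```text
[[ 0.64  0.77 -0.  ]
 [ 0.77 -0.64 -0.  ]
 [-0.   -0.   -1.  ]] [ 0.49196962 -0.1576527   0.25942885] [  0.471  -0.397  -1.365 -68.1   -13.6   -86.1  ]
```

Call:
drive_tool --pt "0.471 -0.397 -1.365 -68.1 -13.6 -86.1 5" --pt "0.471 -0.397 -1.365 -68.1 -13.6 -86.1 5" --pt "0.471 -0.397 -1.365 -68.1 -13.6 -86.1 5" --pt "0.471 -0.397 -1.365 -68.1 -13.6 -86.1 5" --pt "0.471 -0.397 -1.365 -68.1 -13.6 -86.1 5" --pt "0.471 -0.397 -1.365 -68.1 -13.6 -86.1 5" --pt "0.471 -0.397 -1.365 -68.1 -13.6 -86.1 5" --pt "0.471 -0.397 -1.365 -68.1 -13.6 -86.1 5" --pt "0.471 -0.397 -1.365 -68.1 -13.6 -86.1 5" --pt "0.471 -0.397 -1.365 -68.1 -13.6 -86.1 5"

```text
time: 6.65
ee_pos: [0.4927, -0.1587, 0.2598]
ee_rot: [[0.639, 0.769, -0.001], [0.769, -0.639, -0.001], [-0.001, 0.0, -1.0]]
ft_force: [-0.7, 0.8, -2.8]
gripper_width: 0.0143
grasp_force: 98.8
```

```bash
python3 - <<'E'
from h import *
s=arm.sense();print(s["joint_positions"])
R,p=home(139.5,.516,-.177,.12);print(row(R,p),p,R.round(2))
E
```

```text
[ 0.23240194  0.60709738  0.03002151  1.67556345 -0.02116587  0.85948993
 -0.42211909]
[  0.541   0.55   -1.488   1.8   -43.1    66.2  ] [ 0.46070752 -0.12977576  0.19353209] [[-0.58  0.65 -0.49]
 [ 0.5   0.76  0.42]
 [ 0.64  0.   -0.77]]
```

Call:
drive_tool --pt "0.541 0.55 -1.488 1.8 -43.1 66.2 5" --pt "0.541 0.55 -1.488 1.8 -43.1 66.2 5" --pt "0.541 0.55 -1.488 1.8 -43.1 66.2 5" --pt "0.541 0.55 -1.488 1.8 -43.1 66.2 5" --pt "0.541 0.55 -1.488 1.8 -43.1 66.2 5" --pt "0.541 0.55 -1.488 1.8 -43.1 66.2 5" --pt "0.541 0.55 -1.488 1.8 -43.1 66.2 5" --pt "0.541 0.55 -1.488 1.8 -43.1 66.2 5" --pt "0.541 0.55 -1.488 1.8 -43.1 66.2 5" --pt "0.541 0.55 -1.488 1.8 -43.1 66.2 5"

```text
time: 7.65
ee_pos: [0.4607, -0.1295, 0.1925]
ee_rot: [[-0.498, 0.762, -0.415], [0.632, 0.646, 0.428], [0.594, -0.049, -0.803]]
ft_force: [0.4, 0.3, -1.6]
gripper_width: 0.0135
grasp_force: 98.9
```

Call:
drive_tool --pt "0 0 0 0 0 0 5"

```text
time: 7.75
ee_pos: [0.4608, -0.1286, 0.1916]
ee_rot: [[-0.496, 0.762, -0.415], [0.632, 0.645, 0.429], [0.595, -0.05, -0.802]]
ft_force: [-1.0, 0.2, -2.5]
gripper_width: 0.0139
grasp_force: 98.9
```

```bash
python3 - <<'E'
from h import *
s=arm.sense();print(s["joint_positions"],s["ee_pos"],s["ft_force"])
R,p=home(139.5,.516,-.177,.12);print("left",row(R,p))
Rk=s["ee_rot"]@RKT.T;pk=s["ee_pos"]-Rk@OFF;print(Rk.round(3))
a=eyes.grab_frame("scene");b=eyes.grab_frame("side");S=eyes.camera_model("scene");D=eyes.camera_model("side")
def pj(m,X): x=P(m)@np.r_[X,1];return (x[:2]/x[2]).round(1)
for n,v in(("sleeve",(0,0,0)),("elbow",(0,0,.07)),("tip",(.06,0,.07))):
    X=pk+Rk@v;print(n,X.round(4),pj(S,X),pj(D,X))
A=cv2.resize(a[195:285,250:330],None,fx=5,fy=5,interpolation=2);B=cv2.resize(b[175:265,300:380],None,fx=5,fy=5,interpolation=2)
cv2.imwrite("pics/h1.png",np.hstack([A,B])[:,:,::-1])
E
```

```text
[ 0.61762551  0.98838755 -0.59206536  1.36140292  0.10430085  1.42248475
  0.77018018] [ 0.46081043 -0.12860144  0.19160426] [-1.00338152  0.19164873 -2.53436223]
left [ 0.061  0.056 -0.158  0.5   -0.9   -2.   ]
[[ 0.001  0.762  0.647]
 [-0.078  0.645 -0.76 ]
 [-0.997 -0.05   0.06 ]]
sleeve [ 0.4626 -0.1308  0.1902] [310.5 210.7] [311.  188.7]
elbow [ 0.5079 -0.184   0.1944] [284.2 221.5] [345.9 187.3]
tip [ 0.5079 -0.1887  0.1346] [283.1 239.5] [346.6 213.5]
```

View pics/h1.png

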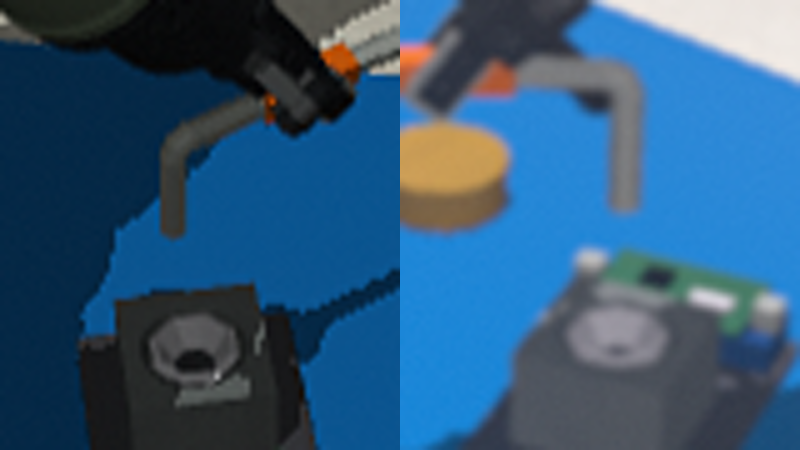

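```bash
python3 - <<'E'
from h import *
S=eyes.camera_model("scene");D=eyes.camera_model("side")
print("raw",tri(S,(288.7,264.7),D,(343.4,241.9)),"corr",tri(S,(288,263.5),D,(344.8,239.9)))
print(onz(S,(288,263.5),.058),onz(D,(344.8,239.9),.058))
R,p=home(139.5,.515,-.178,.12);print("left",row(R,p))
E
```

```text
raw (array([ 0.51591486, -0.1766672 ,  0.05360984]), [np.float64(0.037998105383360396), np.float64(0.038209663405827744)]) corr (array([ 0.51732347, -0.17855074,  0.05926598]), [np.float64(0.2873449198964897), np.float64(0.28844649595397004)])
[ 0.51587112 -0.17817309  0.058     ] [ 0.51889786 -0.178089    0.058     ]
left [ 0.063  0.059 -0.164 -0.7   -2.    -1.4  ]
```

Corrected by the key tip's offset, the screw is at about (0.517, −0.178) and 59 mm high, against 58 expected. Now I finish the orientation.

Call:
drive_tool --pt "0.063 0.059 -0.164 -1.6 -0.6 -2.3 5" --pt "0.063 0.059 -0.164 -1.6 -0.6 -2.3 5" --pt "0.063 0.059 -0.164 -1.6 -0.6 -2.3 5" --pt "0.063 0.059 -0.164 -1.6 -0.6 -2.3 5"

```text
time: 8.25
ee_pos: [0.461, -0.1304, 0.1944]
ee_rot: [[-0.582, 0.649, -0.49], [0.497, 0.761, 0.418], [0.644, 0.0, -0.765]]
ft_force: [0.4, -0.6, -1.7]
gripper_width: 0.014
grasp_force: 98.8
```

```bash
python3 - <<'E'
from h import *
s=arm.sense();print(s["joint_positions"],s["ee_pos"],s["ft_force"])
for u in(.12,.05,.04,.02,0):
    R,p=home(139.5,.5168,-.178,u);print(u,row(R,p))
E
```

```text
[ 0.60542258  1.03393125 -0.6312271   1.28054652  0.14317419  1.5482148
  0.89289892] [ 0.46103882 -0.13041185  0.19444945] [ 0.38825164 -0.5713346  -1.73636675]
0.12 [-0.    -0.001  0.001 -1.     0.     0.3  ]
0.05 [-0.00e+00 -1.00e-03  1.00e-03 -4.61e+01  0.00e+00  5.39e+01]
0.04 [-0.00e+00 -1.00e-03  1.00e-03 -5.25e+01  0.00e+00  6.16e+01]
0.02 [-0.00e+00 -1.00e-03  1.00e-03 -6.54e+01  0.00e+00  7.69e+01]
0 [-0.00e+00 -1.00e-03  1.00e-03 -7.83e+01  0.00e+00  9.22e+01]
```

Go down to up=0.036, with the tip about 10 mm into the countersink.

Call:
drive_tool --pt "0 0 0 -14 0 16 5" --pt "0 0 0 -28 0 32 5" --pt "0 0 0 -40 0 46.5 5" --pt "0 0 0 -46 0 54 5" --pt "0 0 0 -49 0 57.5 5" --pt "0 0 0 -52.5 0 61.6 5" --pt "0 0 0 -55 0 64.6 5"

```text
time: 8.95
ee_pos: [0.4616, -0.1306, 0.1097]
ee_rot: [[-0.584, 0.646, -0.491], [0.494, 0.763, 0.418], [0.644, 0.002, -0.765]]
ft_force: [-0.6, 0.8, -1.8]
gripper_width: 0.014
grasp_force: 99.0
```

```bash
python3 - <<'E'
from h import *
s=arm.sense();print(s["joint_positions"],s["ee_pos"],s["ft_force"],s["wrist_torque"])
for u in(.036,.02,0):
    R,p=home(139.5,.5168,-.178,u);print(u,row(R,p))
a=eyes.grab_frame("scene");b=eyes.grab_frame("side")
A=cv2.resize(a[220:300,250:330],None,fx=5,fy=5,interpolation=2);B=cv2.resize(b[190:270,300:380],None,fx=5,fy=5,interpolation=2)
cv2.imwrite("pics/h2.png",np.hstack([A,B])[:,:,::-1])
E
```

```text
[ 0.59850846  1.15207687 -0.60781239  1.31346884  0.197732    1.41254869
  0.90997308] [ 0.46158441 -0.13063607  0.10970924] [-0.63890879  0.79202539 -1.77584039] [-0.59341757 -0.68258344 -0.01777322]
0.036 [-0.001 -0.002  0.004 -0.1   -0.2    0.1  ]
0.02 [-1.00e-03 -2.00e-03  4.00e-03 -1.04e+01 -2.00e-01  1.24e+01]
0 [-1.00e-03 -2.00e-03  4.00e-03 -2.33e+01 -2.00e-01  2.76e+01]
```

View pics/h2.png

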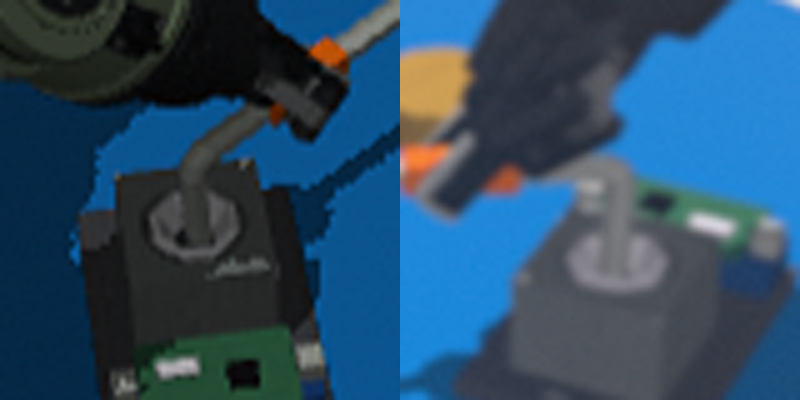

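The pictures show the tip inside the countersink, perhaps 2 mm off towards +y in the scene view. I'll nudge it and lower gently.

Call:
drive_tool --pt "0 0 0.004 0 -1.5 0 5" --pt "0 0 0.004 -2.5 -1.5 3 5" --pt "0 0 0.004 -5 -1.5 6 5" --pt "0 0 0.004 -7.7 -1.5 9.2 5" --pt "0 0 0.004 -7.7 -1.5 9.2 5"

```text
time: 9.55
ee_pos: [0.4602, -0.1316, 0.0969]
ee_rot: [[-0.581, 0.648, -0.492], [0.496, 0.761, 0.418], [0.646, -0.001, -0.764]]
ft_force: [1.0, 0.4, -1.9]
gripper_width: 0.0145
grasp_force: 98.7
```

No force with the tip at about 35 mm, so it is in the hexagon. I go on down to home (TCP z ≈ 0.0735).

Call:
drive_tool --pt "0 0 0 -3 0 3.6 5" --pt "0 0 0 -6 0 7.2 5" --pt "0 0 0 -9 0 10.8 5" --pt "0 0 0 -12 0 14.3 5" --pt "0 0 0 -14 0 16.6 5" --pt "0 0 0 -14 0 16.6 5"

```text
time: 10.15
ee_pos: [0.4603, -0.1315, 0.0758]
ee_rot: [[-0.581, 0.648, -0.492], [0.495, 0.761, 0.418], [0.645, -0.001, -0.764]]
ft_force: [0.1, 0.6, 2.9]
gripper_width: 0.0144
grasp_force: 100.2
```

```bash
python3 - <<'E'
from h import *
s=arm.sense();print(s["ft_force"],s["wrist_torque"])
Rk=s["ee_rot"]@RKT.T;pk=s["ee_pos"]-Rk@OFF;print(Rk.round(3),pk,"tip",pk+Rk@[.06,0,.07])
E
```

```text
[0.09489102 0.60433441 2.90498407] [-0.41683407 -0.49821911 -0.0739388 ]
[[-0.003  0.648  0.761]
 [ 0.002  0.761 -0.648]
 [-1.    -0.001 -0.004]] [ 0.46239575 -0.13323523  0.07421243] tip [ 0.51550706 -0.17850912  0.0139674 ]
```

Call:
drive_tool --pt "0 0 0 -1 0 1.1 5" --pt "0 0 0 -1.6 0 1.9 5" --pt "0 0 0 -1.6 0 1.9 5"

```text
time: 10.45
ee_pos: [0.4604, -0.1314, 0.0738]
ee_rot: [[-0.581, 0.648, -0.491], [0.495, 0.761, 0.418], [0.645, -0.0, -0.764]]
ft_force: [0.1, -0.2, 8.3]
gripper_width: 0.0147
grasp_force: 101.5
```

```bash
python3 - <<'E'
from h import *
s=arm.sense();print(s["ft_force"],s["ee_pos"])
Rk=s["ee_rot"]@RKT.T;pk=s["ee_pos"]-Rk@OFF;t=pk+Rk@[.06,0,.07];print("tip",t)
for h in range(145,216,5):
    R,p=home(h,t[0],t[1],t[2]-.012);print(list(map(float,row(R,p))))
E
```

```text
[ 0.05598057 -0.20374508  8.28070175] [ 0.46044673 -0.13142069  0.07377031]
tip [ 0.5156389  -0.17845034  0.01199958]
[0.061, -0.003, -0.073, -0.2, -6.9, 0.1]
[0.117, -0.003, -0.139, -0.9, -13.2, -0.5]
[0.173, -0.003, -0.206, -2.0, -19.4, -1.4]
[0.229, -0.003, -0.273, -3.5, -25.4, -2.6]
[0.285, -0.003, -0.34, -5.4, -31.2, -4.2]
[0.342, -0.003, -0.406, -7.7, -36.8, -6.1]
[0.398, -0.003, -0.473, -10.3, -42.2, -8.4]
[0.454, -0.003, -0.54, -13.3, -47.2, -10.9]
[0.51, -0.003, -0.607, -16.6, -51.8, -13.7]
[0.566, -0.003, -0.673, -20.2, -56.1, -16.7]
[0.623, -0.003, -0.74, -24.0, -59.9, -20.0]
[0.679, -0.003, -0.807, -28.1, -63.3, -23.4]
[0.735, -0.003, -0.874, -32.5, -66.1, -27.1]
[0.791, -0.003, -0.94, -36.9, -68.5, -30.9]
[0.847, -0.003, -1.007, -41.6, -70.4, -34.8]
```

Seated: tip at 12.0 mm with 8 N. Now I turn counter-clockwise about the screw.

Call:
drive_tool --pt "0.061 -0.003 -0.073 -0.2 -6.9 0.1 5" --pt "0.117 -0.003 -0.139 -0.9 -13.2 -0.5 5" --pt "0.173 -0.003 -0.206 -2.0 -19.4 -1.4 5" --pt "0.229 -0.003 -0.273 -3.5 -25.4 -2.6 5" --pt "0.285 -0.003 -0.34 -5.4 -31.2 -4.2 5" --pt "0.342 -0.003 -0.406 -7.7 -36.8 -6.1 5" --pt "0.342 -0.003 -0.406 -7.7 -36.8 -6.1 5"

```text
time: 11.15
ee_pos: [0.4442, -0.1655, 0.0735]
ee_rot: [[-0.755, 0.17, -0.634], [0.13, 0.986, 0.109], [0.643, -0.0, -0.766]]
ft_force: [-0.2, 1.0, 8.1]
gripper_width: 0.0142
grasp_force: 101.5
```

```bash
python3 - <<'E'
from h import *
s=arm.sense();print(s["ft_force"],s["wrist_torque"],s["joint_positions"],s["grasp_force"])
Rk=s["ee_rot"]@RKT.T;pk=s["ee_pos"]-Rk@OFF;t=pk+Rk@[.06,0,.07];print("tip",t,"h",np.degrees(np.arctan2(-Rk[1,2],-Rk[0,2])),Rk.round(3))
for h in range(175,221,5):
    R,p=home(h,.5156,-.1784,0);print(h,list(map(float,row(R,p))))
E
```

```text
[-0.15032862  0.99091534  8.070803  ] [ 0.04122972 -0.28780113 -0.61540955] [ 0.50432683  1.21226383 -0.60782811  1.29636014  0.47995154  1.51567055
  1.21742071] 101.5125313755155
tip [ 0.51581001 -0.17785698  0.0119458 ] h 170.23787459336074 [[-0.001  0.17   0.986]
 [-0.     0.986 -0.17 ]
 [-1.    -0.    -0.   ]]
175 [0.053, -0.001, -0.064, -0.1, -6.6, -0.1]
180 [0.109, -0.001, -0.131, -0.7, -12.9, -0.6]
185 [0.165, -0.001, -0.198, -1.7, -19.1, -1.5]
190 [0.221, -0.001, -0.264, -3.2, -25.2, -2.7]
195 [0.278, -0.001, -0.331, -5.0, -31.1, -4.2]
200 [0.334, -0.001, -0.398, -7.2, -36.7, -6.1]
205 [0.39, -0.001, -0.465, -9.8, -42.1, -8.3]
210 [0.446, -0.001, -0.532, -12.8, -47.1, -10.7]
215 [0.502, -0.001, -0.599, -16.0, -51.8, -13.5]
220 [0.558, -0.001, -0.665, -19.6, -56.1, -16.5]
```

Call:
drive_tool --pt "0.053 -0.001 -0.064 -0.1 -6.6 -0.1 5" --pt "0.109 -0.001 -0.131 -0.7 -12.9 -0.6 5" --pt "0.165 -0.001 -0.198 -1.7 -19.1 -1.5 5" --pt "0.221 -0.001 -0.264 -3.2 -25.2 -2.7 5" --pt "0.278 -0.001 -0.331 -5.0 -31.1 -4.2 5" --pt "0.334 -0.001 -0.398 -7.2 -36.7 -6.1 5" --pt "0.39 -0.001 -0.465 -9.8 -42.1 -8.3 5" --pt "0.446 -0.001 -0.532 -12.8 -47.1 -10.7 5" --pt "0.446 -0.001 -0.532 -12.8 -47.1 -10.7 5"

```text
time: 12.05
ee_pos: [0.4525, -0.215, 0.0735]
ee_rot: [[-0.664, -0.5, -0.556], [-0.383, 0.866, -0.322], [0.643, -0.0, -0.766]]
ft_force: [-0.3, 0.8, 7.3]
gripper_width: 0.0139
grasp_force: 101.4
```

```bash
python3 - <<'E'
from h import *
s=arm.sense();print(s["ft_force"],s["wrist_torque"],s["joint_positions"],s["grasp_force"])
Rk=s["ee_rot"]@RKT.T;pk=s["ee_pos"]-Rk@OFF;t=pk+Rk@[.06,0,.07];print("tip",t,"h",np.degrees(np.arctan2(-Rk[1,2],-Rk[0,2]))%360)
a=eyes.grab_frame("scene");b=eyes.grab_frame("side")
A=cv2.resize(a[200:300,240:340],None,fx=4,fy=4,interpolation=2);B=cv2.resize(b[180:280,290:390],None,fx=4,fy=4,interpolation=2)
cv2.imwrite("pics/t1.png",np.hstack([A,B])[:,:,::-1])
E
```

```text
[-0.34901648  0.76652011  7.32710791] [ 0.40744798 -0.30519231 -0.60026895] [ 0.42126969  1.18289418 -0.62708025  1.4385263   0.85758452  1.50290251
  1.5747044 ] 101.43819451332092
tip [ 0.51545964 -0.17869008  0.01200147] h 209.99696498867138
```

View pics/t1.png

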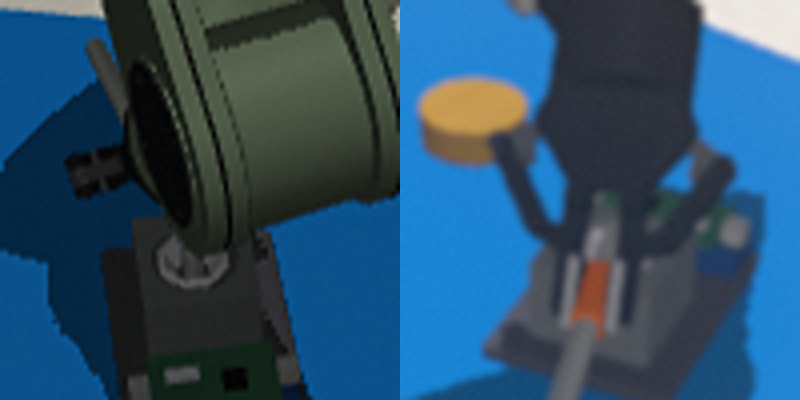

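The pictures show the key seated and the lever swung to 210°, with a steady 0.6 N m reaction throughout, so the screw turned 58–73°. Now I release and retreat along −z.

Call:
drive_tool --pt "0 0 0 0 0 0 30" --pt "0 0 0 0 0 0 60" --pt "0 0 0 0 0 0 60" --pt "0 0 0 0 0 0 60" --pt "0 0 0 0 0 0 60" --pt "0 0 0 0 0 0 60"

```text
time: 12.75
ee_pos: [0.4522, -0.2153, 0.073]
ee_rot: [[-0.665, -0.497, -0.558], [-0.38, 0.868, -0.32], [0.643, -0.001, -0.766]]
ft_force: [-0.9, 0.9, 0.1]
gripper_width: 0.0601
grasp_force: 0.0
```

Call:
drive_tool --pt "0 0 0 0 0 -15 60" --pt "0 0 0 0 0 -40 60" --pt "0 0 0 0 0 -70 60" --pt "0 0 0 0 0 -100 60" --pt "0 0 0 0 0 -130 60" --pt "0 0 0 0 0 -160 60" --pt "0 0 0 0 0 -160 60" --pt "0 0 0 0 0 -160 60" --pt "0 0 0 0 0 -160 60" --pt "0 0 0 0 0 -160 60"

```text
time: 13.75
ee_pos: [0.541, -0.1647, 0.1951]
ee_rot: [[-0.665, -0.496, -0.559], [-0.38, 0.868, -0.319], [0.644, -0.0, -0.765]]
ft_force: [0.3, 0.6, -0.9]
gripper_width: 0.06
grasp_force: 0.0
```

```bash
python3 - <<'E'
from h import *
s=arm.sense();print(s["ft_force"],s["ee_pos"],s["joint_positions"])
a=eyes.grab_frame("scene");b=eyes.grab_frame("side");w=eyes.grab_frame("wrist")
A=a[180:300,240:510];B=cv2.resize(b[130:280,190:390],None,fx=2,fy=2,interpolation=2);C=cv2.resize(w,(400,300))
o=np.zeros((600,800,3),np.uint8);o[:240,:540]=cv2.resize(A,None,fx=2,fy=2);o[300:,:400]=B;o[300:,400:]=C
cv2.imwrite("pics/e1.png",o[:,:,::-1])
E
```

```text
[ 0.33265215  0.59047511 -0.89582823] [ 0.5409696  -0.16470533  0.19510986] [ 0.27183353  1.11712235 -0.64209559  1.01859024  0.7603026   1.86372762
  1.76973554]
```

View pics/e1.png

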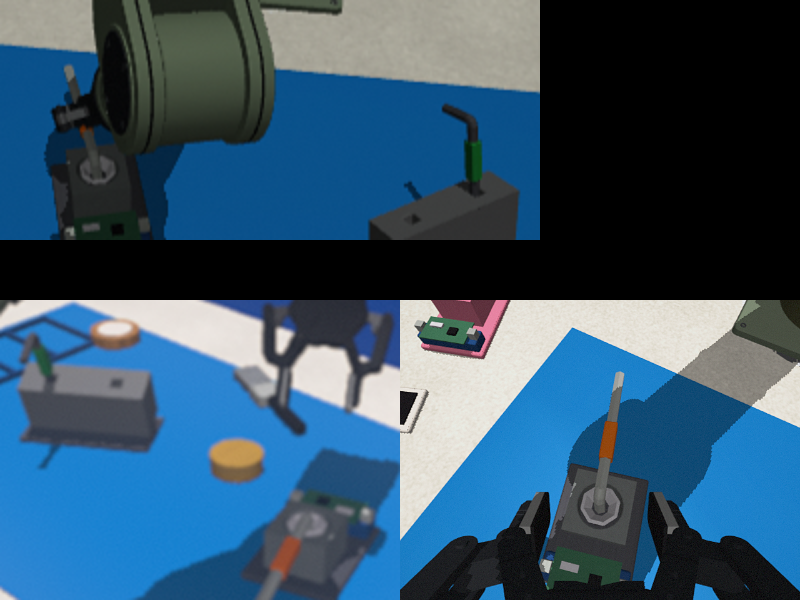

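The pictures show the key seated in the socket and let go, the gripper clear of it, and the small green key still in the stand. I hand the job in.

```bash
python3 -c "
from bench import job
print(job.close_job())"
```

```text
the job is handed in; nothing more can be done
None
```

The job is handed in (no verdict was returned): the big key is seated in the clamp screw and let go, the screw turned an estimated 58–73° counter-clockwise (45° needed), the small key is still in the stand, and the clock read about 14 s.

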